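# Zero the spice mill's burrs and back off a quarter turn

### The arm

A 7-joint arm with a two-finger parallel gripper is mounted at the origin on a cart in front of the work surface, level with it; the furniture and walls round the work are solid. World frame = base frame: x ahead of the robot, y to its left, z up, the work surface at z = 0. Lengths are in mm, angles in rad, forces in N, time in s.
With the tool pointing down it reaches from about 400 to 875 mm from the base axis. Payload 4.4 kg.
Tool frame: the origin (TCP) lies at the very end of the fingers, on their centre line; the grasp point (between the pads) lies 19 mm behind it; z points along the fingers, y is the line along which they close (so a half turn about z gives the same grasp; the last joint's range is limited). The gripper opens to 85 mm and grips with 20 to 120 N. Pads are 22 mm wide; open, the fingers measure 114 mm over their backs; the gripper's body (76 mm by 85 mm) begins 54 mm behind the grasp point. The pads swing forward as they close: fully open they stand 13 mm farther back than shut.
Start: joints at [-1.402, 0.628, 0.038, 1.517, -0.027, 0.996, -0.02], TCP at [151.196, 632.185, 231.313] pointing down, gripper open.
Joint ranges: [-3.06, 3.06], [-0.37, 2.12], [-1.25, 1.32], [0.18, 2.47], [-1.1, 4.24], [0.23, 1.98], [-2.94, 2.94]. Speed limits (rad/s): [2.57, 2.57, 3.14, 3.14, 3.14, 3.14, 3.14].

### API

Orientations are given as [roll, pitch, yaw] about the fixed x, y, z axes, in that order (R = Rz(yaw) Ry(pitch) Rx(roll)).
In Python, from cell import ctrl gives the robot as it stands.
- The arm moves only by the tool jog_arm, never from a script. Its argument "plan" is a list of rows, each an object of numbers: "tx", "ty", "tz": the shift along the tool's x, y, z as a fraction of full scale; "wx", "wy", "wz": the turn, a rotation vector about the tool's x, y, z as a fraction of full scale; "claw": the closure, from 0 (fully open) to 1 (shut). In form: [{"tx": .., "ty": .., "tz": .., "wx": .., "wy": .., "wz": .., "claw": ..}, ...]. A call has 1 to 12 rows; each row is the pose to reach, as a shift and turn from the pose commanded when the call began, along the tool's axes at that moment; what a row does not reach only later rows make up. Full scale, the value 1, is 300 mm for a shift and 90 degrees for a turn. A row lasts 1/10 s, in which the tool goes at most 50 mm and 8.59 degrees, less where a joint would pass 70% of its speed; a pose out of reach is approached as far as the arm can. A call with a number of a shift or a turn outside -1 to 1 is refused whole. A call with a gripper value outside its range is refused whole. The fingers move at their own pace and stop on an object; the grip force is fixed at half the most. Time passes only in rows, so rows that repeat a pose let the fingers close. It gives the time, the measured TCP pose, the force, the opening and the grip force at its end, in the units of the state.
- ctrl.read_state(): the state, without advancing time (a new reading comes with each control period).
- ctrl.get_image(name): name is "scene" or "top" or "wrist"; returns a dict with "img" (480x640x3 uint8, red, green, blue), "depth" (480x640 float32, mm along the optical axis (not along the pixel's ray), 0 where there is no reading), "fx", "fy", "cx", "cy" (pixels), "distortion" ([k1, k2, p1, p2, k3] as OpenCV has them; the pictures are not rectified), "position" and "orientation" of the camera in the world; the wrist camera has in their place "hand_eye" (4x4, takes a point from camera to tool coordinates, whose origin is the TCP and whose axes are the flange's). Camera axes: x right, y down, z forward; pixel columns grow to the right and rows downward; lengths in mm; the calibration is good to about 2 mm. A picture is of the moment at which its call begins: read the wrist's pose just before it.
- ctrl.finish_job(): hands the job in; it is judged then, once.
Trained networks look in a picture, given as the dict that the camera call returned (one of the last four; its "shot" number tells which), for a name from the list of things; names that differ only in an ending like _2 or _b are one class to them, and where a whole thing is asked for, a point or a joint stands for the part that bears it (a point fixed in the world has none). Each returns a list of dicts, best first, with "score" (0 to 1); they miss things now and then, are a little off and sometimes report something else, mostly with a low value. They report only what shows in the picture. A call takes as long as a camera call.
- ctrl.trace(picture, thing): "pixels" (480x640 bool, what is visible of it) and "extent" ([centre column, centre row, width, height] in pixels, round what is visible of it).
The state is a dict: "clock": time; "qpos": joint angles; "qd": joint speeds; "tau": joint torques, N m; "eef_pos": TCP position; "tool_rot": TCP orientation; "force": force on the tool from outside, world axes, zero at the start; "torque": the same for the moment, N m; "width": finger opening in mm; "gripper_force": force on a finger pad.
Only numpy, scipy, OpenCV 4.12 (cv2) and the standard library are available. Lean on these libraries where they do the work, as an engineer would, in place of code of your own. Each camera call takes 0.05 s, during which the arm holds its last target. There are 200 camera calls.

### The job

Reset the grind of the spice mill: turn the bar-shaped thumbscrew on top of it clockwise (seen from above) until it bottoms firmly, hand-tight but never forced, because the burrs meet there. Then back it off a quarter turn from that stop and let go of it. Leave the bowl, the salt shaker and the mug where they stand.

Things in the scene. Friction and masses are not known exactly. Their poses are not given: they have to be found in the camera images.
- mill: Spice mill's foot and motor housing, fixed to the worktop: dark steel foot 195 x 116 x 16 mm, grey motor box 82 mm high. Origin on the worktop, under the upright axis of drum and thumbscrew; +x to the motor box, +y to the spout, z up.
- drum: Fixed upright aluminium drum, 100 mm diameter; on top a dark dial, 92 mm diameter, with ticks every 15 degrees (each sixth longer), face 104 mm above the worktop. Spout (+y) and a small funnel (-y, rim 94 mm high) stay below the dial. Burrs and stop are hidden inside. Origin and axes as the mill's.
- thumbscrew: Brass bar-shaped thumbscrew on the drum's upright axis. Origin on the axis at the dial face; +x along the bar to its one pointed end, z up. Clockwise from above tightens; it does not rise or sink. Steady drag about 0.06 N m; stays where left. After 0.6 to 2.8 rad (differs each time, shown nowhere) it meets a hard stop: a sharp rise of the turning moment.
- pointer: Flat aluminium tell-tale between dial and bar, 41 mm long, top 3 mm above the dial, which the tightening bar takes along once its pointed end stands over it and leaves there on backing off: it marks the tightest place reached. At first it stands anywhere ahead of the bar, short of the stop. Origin on the axis at the dial face; +x to its tip, z up.
- pinch_bowl: Small white bowl, 105 mm diameter, 51 mm high, loose, under the mill's spout. Origin: centre of its underside.
- salt_shaker: Glass salt shaker with a grey cap, 44 mm diameter, 90 mm high, loose. Origin: centre of its underside.
- mug_a: Beige and white mug, 78 mm diameter, 113 mm with its handle, 100 mm high, loose. Origin: centre of its underside.
- bar_mid (a point): Middle of the thumbscrew's flat upright bar, on the axis, 27 mm above the dial: grip here from above. The bar is 46 mm long, 12 mm thick with flat sides, from 15 to 39 mm above the dial, on an 18 mm round neck. Axes as the thumbscrew's. Backwards (anticlockwise) it is free for more than a quarter turn.
- bar_tip (a point): The bar's pointed end, 28 mm from the axis, 27 mm above the dial; a dark dot on the bar's top marks this end. Hand-tight at the stop is a turning moment of 0.25 to 0.6 N m in all (drag included), kept for a moment (0.1 s at least 0.24 N m); above 0.8 N m the screw is being forced.

How it is judged:
By the outcome, as a careful person would: the job done as asked, in the order asked, and still so for the second after the job is handed in, with the robot touching nothing.
It also fails if it takes over 72 s, if anything falls off the work surface, if the arm or the gripper's body presses on something with over 40 N, if the wrist force passes 120 N, or if a joint passes its speed limit or range.

## Working session

There is one attempt and no reset: what is moved stays moved. The work goes in short steps, Python scripts to look and compute and a tool call to move; the robot and the scene stay as the last step left them, time stands still between calls to the robot, and variables do not carry over. Pictures are saved under pics/ and viewed, at most 10 in all, crops included, and the job is handed in when it is done.

Besides the shell and the picture viewer there is one more tool, called after "Call:" as name(argument=value, ...), one argument or row to a line, values as JSON. jog_arm: Moves the arm, as the interface text tells. Shift numbers are shares of 300 mm and turn numbers shares of 90 degrees, none past 1 either way. Its arguments: {"type":"object","properties":{"plan":{"type":"array"}},"required":["plan"]}

```bash
ls; mkdir -p pics
cat > h.py <<'E'
import numpy as np, cv2
from cell import ctrl
from scipy.spatial.transform import Rotation as R
def cam_T(p,s=None):
    T=np.eye(4)
    if 'hand_eye' in p:
        W=np.eye(4);W[:3,:3]=R.from_euler('xyz',s['tool_rot']).as_matrix();W[:3,3]=s['eef_pos']
        return W@np.array(p['hand_eye'])
    o=np.array(p['orientation'])
    T[:3,:3]=o if o.shape==(3,3) else R.from_euler('xyz',o).as_matrix()
    T[:3,3]=p['position'];return T
def K(p): return np.array([[p['fx'],0,p['cx']],[0,p['fy'],p['cy']],[0,0,1.]])
def rays(p,uv): return cv2.undistortPoints(np.float64(uv).reshape(-1,1,2),K(p),np.array(p['distortion'],float)).reshape(-1,2)
def world_depth(p,uv,T):
    uv=np.asarray(uv);n=rays(p,uv);d=p['depth'][uv[:,1].astype(int),uv[:,0].astype(int)]
    ok=d>0;n,d=n[ok],d[ok]
    return np.c_[n*d[:,None],d]@T[:3,:3].T+T[:3,3]
def on_plane(p,uv,T,z):
    n=rays(p,uv);v=np.c_[n,np.ones(len(n))]@T[:3,:3].T
    return T[:3,3]+v*((z-T[2,3])/v[:,2])[:,None]
E
python3 - <<'E'
from h import *
s=ctrl.read_state();print({k:s[k] for k in('clock','eef_pos','tool_rot','width','force')})
for c in('top','scene'):
    p=ctrl.get_image(c);T=cam_T(p);print(c,p.get('position'),p.get('orientation'))
    cv2.imwrite(f'pics/{c}.png',p['img'][:,:,::-1])
    for t in('drum','thumbscrew','pointer','mill','pinch_bowl','salt_shaker','mug_a'):
        for r in ctrl.trace(p,t)[:1]:
            v,u=np.nonzero(r['pixels']);X=world_depth(p,np.c_[u,v],T)
            print(t,round(r['score'],2),np.round(r['extent']),len(u),np.median(X,0).round(),np.percentile(X,[3,97],0).round().tolist())
E
```

```text
pics
{'clock': 0.0, 'eef_pos': array([151.04333294, 631.56240818, 230.37294033]), 'tool_rot': array([-3.13967733e+00,  3.59280037e-05,  2.90679406e+00]), 'width': 85.31576619114698, 'force': array([ 0.24238401, -0.49632276,  0.60617039])}
top [ 357.06112233   14.27169594 1156.1851822 ] [-3.0102742   0.01428992 -1.54838954]
drum 0.66 [381. 258.  76.  42.] 2004 [ 438. -115.  102.] [[400.0, -207.0, 4.0], [488.0, -39.0, 109.0]]
mill 0.8 [380. 245.  81.  83.] 4004 [ 462. -118.   83.] [[392.0, -203.0, 11.0], [563.0, -48.0, 136.0]]
pinch_bowl 0.65 [322. 240.  43.  45.] 1424 [496.  14.  22.] [[446.0, -30.0, 5.0], [540.0, 60.0, 52.0]]
salt_shaker 0.74 [377. 252.  13.  25.] 135 [ 447. -111.  143.] [[426.0, -118.0, 119.0], [469.0, -105.0, 147.0]]
mug_a 0.96 [468. 288.  55.  32.] 1243 [ 377. -348.   49.] [[343.0, -382.0, 6.0], [412.0, -294.0, 102.0]]
scene [  59.48504497 -622.36870771  876.49654387] [-2.33936804 -0.01536645 -0.58399488]
drum 0.78 [346. 334.  60. 101.] 3536 [ 424. -147.   89.] [[398.0, -210.0, 4.0], [482.0, -70.0, 106.0]]
thumbscrew 0.64 [348. 304.  22.  28.] 371 [ 445. -118.  137.] [[424.0, -122.0, 110.0], [470.0, -109.0, 144.0]]
pointer 0.63 [350. 315.  26.  21.] 107 [ 450. -128.  106.] [[431.0, -152.0, 104.0], [464.0, -111.0, 110.0]]
mill 0.85 [362. 338. 113. 105.] 7546 [ 447. -151.   80.] [[391.0, -204.0, 6.0], [551.0, -72.0, 132.0]]
pinch_bowl 0.68 [329. 281.  50.  41.] 1459 [504.  33.  27.] [[445.0, -22.0, 11.0], [540.0, 61.0, 50.0]]
salt_shaker 0.65 [364. 409.  23.  42.] 707 [ 375. -268.   68.] [[365.0, -278.0, 9.0], [397.0, -251.0, 89.0]]
mug_a 0.59 [390. 443.  52.  73.] 3549 [ 377. -336.   57.] [[338.0, -399.0, 5.0], [413.0, -299.0, 100.0]]
```

Run:
```python
import cv2,numpy as np
a=cv2.resize(cv2.imread('pics/top.png')[190:310,310:430],(400,400),interpolation=cv2.INTER_CUBIC)
b=cv2.resize(cv2.imread('pics/scene.png')[260:400,290:430],(400,400),interpolation=cv2.INTER_CUBIC)
cv2.imwrite('pics/c1.png',np.hstack([a,b]))
from h import *
p=ctrl.get_image('top');T=cam_T(p)
r=ctrl.trace(p,'salt_shaker');
ys,xs=np.mgrid[225:285,350:410];uv=np.c_[xs.ravel(),ys.ravel()];X=world_depth(p,uv,T)
m=(X[:,2]>134)&(X[:,2]<152)&(np.hypot(X[:,0]-447,X[:,1]+113)<45)
Y=X[m];(c,wh,a)=cv2.minAreaRect(np.float32(Y[:,:2]));print(m.sum(),Y.mean(0),c,wh,a,np.median(Y[:,2]))
w,V=np.linalg.eigh(np.cov(Y[:,:2].T));print('bar axis deg',np.degrees(np.arctan2(V[1,1],V[0,1])))
m=(abs(X[:,2]-104)<5)&(np.hypot(X[:,0]-447,X[:,1]+113)<60);print('dial',cv2.minEnclosingCircle(np.float32(X[m,:2])),cv2.minAreaRect(np.float32(X[m,:2])))
print(ctrl.read_state()['clock'])
```

```text
123 [ 447.03449892 -112.11161923  143.33461578] (448.6696472167969, -112.32362365722656) (50.254661560058594, 12.34160327911377) 6.14272928237915 143.52506401361518
bar axis deg -174.0661460373579
dial ((443.23101806640625, -116.91696166992188), 54.45423889160156) ((446.6777648925781, -112.50717163085938), (96.8787841796875, 96.99816131591797), 0.4280640780925751)
0.9
```

View pics/c1.png

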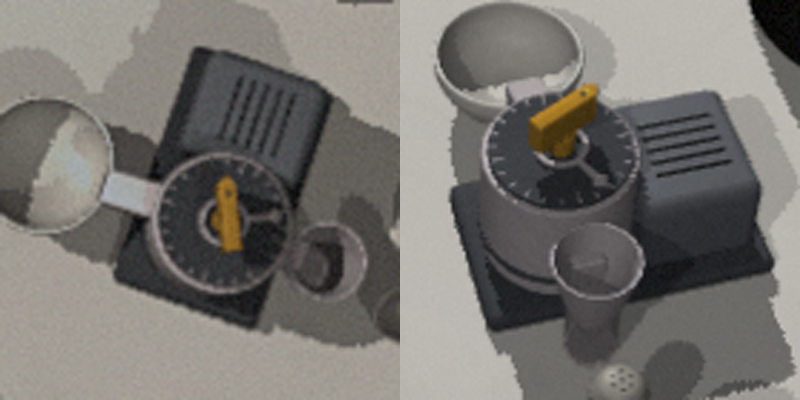

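```bash
cat >> h.py <<'E'
def jog(target,yaw_deg,s=None,base=None):
    s=s or ctrl.read_state()
    M=R.from_euler('xyz',s['tool_rot']);N=R.from_euler('xyz',[np.pi,0,np.radians(yaw_deg)])
    d=M.inv().apply(np.array(target)-s['eef_pos'])/300;w=(M.inv()*N).as_rotvec()/(np.pi/2)
    return d.round(4),w.round(4)
E
python3 - <<'E'
from h import *
print(jog([450,250,230],166.5),jog([447.5,-112.4,230],186))
E
```

```text
(array([-1.265 , -1.0072,  0.0044]), array([ 0.    , -0.    ,  0.0005])) (array([-1.5381, -2.184 ,  0.0043]), array([ 0.    , -0.    , -0.2162]))
```

Call:
jog_arm(
  plan=[
    {"tx":-1,"ty":-0.8,"claw":0},
    {"tx":-1,"ty":-0.8,"claw":0},
    {"tx":-1,"ty":-0.8,"claw":0},
    {"tx":-1,"ty":-0.8,"claw":0},
    {"tx":-1,"ty":-0.8,"claw":0},
    {"tx":-1,"ty":-0.8,"claw":0},
    {"tx":-1,"ty":-0.8,"claw":0},
    {"tx":-1,"ty":-0.8,"claw":0},
    {"tx":-1,"ty":-0.8,"claw":0},
  ],
)

```text
invalid input at $.plan[0]: expected keys tx, ty, tz, wx, wy, wz, claw
```

Call:
jog_arm(
  plan=[
    {"tx":-0.45,"ty":-0.95,"claw":0},
    {"tx":-0.45,"ty":-0.95,"claw":0},
    {"tx":-0.45,"ty":-0.95,"claw":0},
    {"tx":-0.45,"ty":-0.95,"claw":0},
    {"tx":-0.45,"ty":-0.95,"claw":0},
    {"tx":-0.45,"ty":-0.95,"claw":0},
    {"tx":-0.45,"ty":-0.95,"claw":0},
    {"tx":-0.45,"ty":-0.95,"claw":0},
    {"tx":-0.45,"ty":-0.95,"claw":0},
  ],
)

```text
invalid input at $.plan[0]: expected keys tx, ty, tz, wx, wy, wz, claw
```

Run:
```python
from h import *
s=ctrl.read_state();print(s['clock'],s['eef_pos'],s['tool_rot'],s['qpos'].round(2),s['force'],s['torque'])
print(jog([447.5,-112.4,230],186))
```

```text
0.9 [151.2199263  632.17642643 231.33204626] [ 3.14155500e+00 -1.66712443e-05  2.90672923e+00] [-1.4   0.63  0.04  1.52 -0.03  1.   -0.02] [-0.7886346   0.16830152  0.16681553] [0.00034193 0.08246347 0.02209713]
(array([-1.5381, -2.184 ,  0.0043]), array([ 0.    , -0.    , -0.2162]))
```

Call:
jog_arm(
  plan=[
    {"tx":-1,"ty":-0.8,"tz":0,"wx":0,"wy":0,"wz":0,"claw":0},
    {"tx":-1,"ty":-0.8,"tz":0,"wx":0,"wy":0,"wz":0,"claw":0},
    {"tx":-1,"ty":-0.8,"tz":0,"wx":0,"wy":0,"wz":0,"claw":0},
    {"tx":-1,"ty":-0.8,"tz":0,"wx":0,"wy":0,"wz":0,"claw":0},
    {"tx":-1,"ty":-0.8,"tz":0,"wx":0,"wy":0,"wz":0,"claw":0},
    {"tx":-1,"ty":-0.8,"tz":0,"wx":0,"wy":0,"wz":0,"claw":0},
    {"tx":-1,"ty":-0.8,"tz":0,"wx":0,"wy":0,"wz":0,"claw":0},
    {"tx":-1,"ty":-0.8,"tz":0,"wx":0,"wy":0,"wz":0,"claw":0},
    {"tx":-1,"ty":-0.8,"tz":0,"wx":0,"wy":0,"wz":0,"claw":0},
  ],
)

```text
clock: 1.8
eef_pos: [391.0, 323.7, 231.7]
tool_rot: [-3.14, 0.003, 2.897]
force: [-0.2, 0.3, 0.4]
width: 85.3
gripper_force: 0.0
```

Call:
jog_arm(
  plan=[
    {"tx":-0.45,"ty":-0.95,"tz":0,"wx":0,"wy":0,"wz":0,"claw":0},
    {"tx":-0.45,"ty":-0.95,"tz":0,"wx":0,"wy":0,"wz":0,"claw":0},
    {"tx":-0.45,"ty":-0.95,"tz":0,"wx":0,"wy":0,"wz":0,"claw":0},
    {"tx":-0.45,"ty":-0.95,"tz":0,"wx":0,"wy":0,"wz":0,"claw":0},
    {"tx":-0.45,"ty":-0.95,"tz":0,"wx":0,"wy":0,"wz":0,"claw":0},
    {"tx":-0.45,"ty":-0.95,"tz":0,"wx":0,"wy":0,"wz":0,"claw":0},
    {"tx":-0.45,"ty":-0.95,"tz":0,"wx":0,"wy":0,"wz":0,"claw":0},
    {"tx":-0.45,"ty":-0.95,"tz":0,"wx":0,"wy":0,"wz":0,"claw":0},
    {"tx":-0.45,"ty":-0.95,"tz":0,"wx":0,"wy":0,"wz":0,"claw":0},
  ],
)

```text
clock: 2.7
eef_pos: [452.1, 21.6, 231.3]
tool_rot: [3.141, -0.0, 2.908]
force: [-0.6, -0.1, -1.2]
width: 85.5
gripper_force: 0.0
```

Run:
```python
from h import *
s=ctrl.read_state();print(s['clock'],s['eef_pos'],s['tool_rot'],s['qpos'].round(2),s['force'],s['torque'])
print(jog([447.5,-112.4,230],186))
```

```text
2.7 [452.10116259  21.64526707 231.32535491] [ 3.14063114e+00 -2.24657740e-04  2.90757974e+00] [-0.19  0.35  0.1   2.05 -0.05  0.75  1.29] [-0.64546865 -0.13691459 -1.17001681] [ 0.02462752  0.05871143 -0.05894434]
(array([-0.0887, -0.4382,  0.004 ]), array([ 0.0006, -0.    , -0.2156]))
```

Call:
jog_arm(
  plan=[
    {"tx":-0.088,"ty":-0.438,"tz":0.05,"wx":0,"wy":0,"wz":-0.216,"claw":0},
    {"tx":-0.088,"ty":-0.438,"tz":0.05,"wx":0,"wy":0,"wz":-0.216,"claw":0},
    {"tx":-0.088,"ty":-0.438,"tz":0.05,"wx":0,"wy":0,"wz":-0.216,"claw":0},
    {"tx":-0.088,"ty":-0.438,"tz":0.05,"wx":0,"wy":0,"wz":-0.216,"claw":0},
    {"tx":-0.088,"ty":-0.438,"tz":0.05,"wx":0,"wy":0,"wz":-0.216,"claw":0},
    {"tx":-0.088,"ty":-0.438,"tz":0.05,"wx":0,"wy":0,"wz":-0.216,"claw":0},
  ],
)

```text
clock: 3.3
eef_pos: [447.7, -111.0, 216.3]
tool_rot: [3.14, 0.0, -3.034]
force: [0.3, 0.3, 0.3]
width: 85.1
gripper_force: 0.0
```

```bash
cat > bar.py <<'E'
from h import *
def bar(name,c=(447.2,-112.3)):
    s=ctrl.read_state();p=ctrl.get_image(name);T=cam_T(p,s)
    ys,xs=np.mgrid[0:480,0:640];uv=np.c_[xs.ravel(),ys.ravel()];uv=uv[p['depth'].ravel()>0]
    X=world_depth(p,uv,T);r=np.hypot(X[:,0]-c[0],X[:,1]-c[1])
    m=(X[:,2]>136)&(X[:,2]<150)&(r<40);Y=X[m]
    if len(Y)<20: print(name,'few',len(Y));return s,p,T
    cc,wh,a=cv2.minAreaRect(np.float32(Y[:,:2]));w,V=np.linalg.eigh(np.cov(Y[:,:2].T))
    print(name,len(Y),'rect',np.round([*cc,*wh],1),round(a,1),'z',np.median(Y[:,2]).round(1),'axis',np.degrees(np.arctan2(V[1,1],V[0,1])).round(1))
    m=(abs(X[:,2]-104)<5)&(r<60)
    if m.sum()>50: print(' dial rect',cv2.minAreaRect(np.float32(X[m,:2])))
    return s,p,T
if __name__=='__main__':
    import sys
    s,p,T=bar('wrist');print(s['clock'],s['eef_pos'],s['tool_rot'],s['qpos'].round(2))
    cv2.imwrite('pics/'+sys.argv[1],p['img'][:,:,::-1])
E
python3 bar.py w1.png
```

```text
wrist 1563 rect [ 450.5 -110.9   51.    11.7] 5.8 z 143.1 axis -173.9
 dial rect ((448.0750732421875, -111.3331069946289), (97.89905548095703, 97.97993469238281), 63.94483947753906)
3.3 [ 447.65301292 -110.99489294  216.29875055] [ 3.14037811e+00  1.52628138e-04 -3.03366199e+00] [ 0.16  0.38  0.03  2.04 -0.02  0.72  1.88]
```

View pics/w1.png

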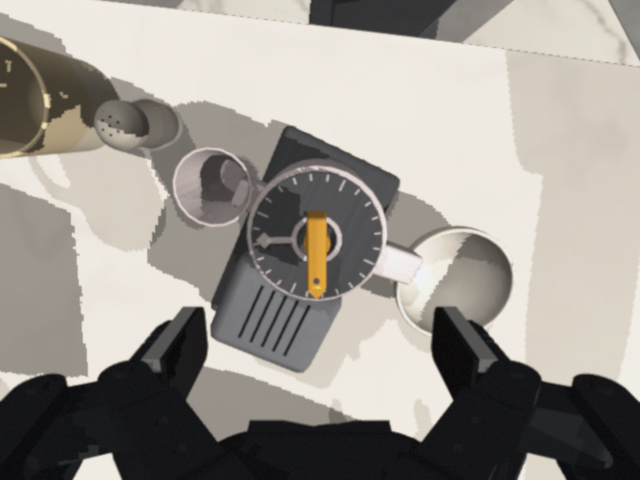

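Call:
jog_arm(
  plan=[
    {"tx":-0.001,"ty":-0.001,"tz":0.16,"wx":0,"wy":0,"wz":0,"claw":0},
    {"tx":-0.001,"ty":-0.001,"tz":0.26,"wx":0,"wy":0,"wz":0,"claw":0},
    {"tx":-0.001,"ty":-0.001,"tz":0.32,"wx":0,"wy":0,"wz":0,"claw":0},
    {"tx":-0.001,"ty":-0.001,"tz":0.32,"wx":0,"wy":0,"wz":0,"claw":0.4},
    {"tx":-0.001,"ty":-0.001,"tz":0.32,"wx":0,"wy":0,"wz":0,"claw":0.6},
    {"tx":-0.001,"ty":-0.001,"tz":0.32,"wx":0,"wy":0,"wz":0,"claw":0.7},
  ],
)

```text
clock: 3.95
eef_pos: [448.7, -113.2, 121.4]
tool_rot: [-3.141, 0.002, -3.036]
force: [-0.2, 0.3, -0.0]
width: 44.4
gripper_force: 0.0
```

Call:
jog_arm(
  plan=[
    {"tx":0,"ty":0,"tz":0,"wx":0,"wy":0,"wz":0,"claw":0.7},
  ],
)

```text
clock: 4.05
eef_pos: [448.5, -113.6, 121.4]
tool_rot: [-3.141, 0.002, -3.036]
force: [0.6, -0.5, -0.1]
width: 28.1
gripper_force: 0.0
```

```bash
cat > st.py <<'E'
from h import *
import sys
n=int(sys.argv[1]) if len(sys.argv)>1 else 1
S=[ctrl.read_state()]
for i in range(n-1): ctrl.get_image('wrist');S.append(ctrl.read_state())
f=lambda k:(np.mean([s[k] for s in S],0).round(3),np.std([s[k] for s in S],0).round(3))
print(S[-1]['clock'],S[-1]['width'],S[-1]['gripper_force'],S[-1]['qpos'].round(4))
for k in('eef_pos','force','torque','tau'):print(k,*f(k))
a=[R.from_euler('xyz',s['tool_rot']) for s in S];print('yaw',np.mean([np.degrees(s['tool_rot'][2])%360 for s in S]).round(3))
p=f('eef_pos')[0];F=f('force')[0];print('Mz',f('torque')[0][2])
E
python3 st.py 4
```

```text
4.2 25.990552839974033 0.0 [ 0.1722  0.5485  0.0229  2.1342 -0.0271  0.4576  1.8913]
eef_pos [ 448.251 -113.78   121.235] [0.174 0.099 0.159]
force [ 0.003  0.022 -0.179] [0.465 0.467 0.125]
torque [-0.004 -0.003 -0.03 ] [0.018 0.051 0.032]
tau [-1.1000e-01 -4.2918e+01  8.2000e-01 -1.0258e+01  3.0000e-03 -5.0000e-03
 -1.0000e-03] [0.02  0.115 0.01  0.012 0.001 0.002 0.   ]
yaw 186.001
Mz -0.03
```

```bash
python3 bar.py w2.png; python3 -c "
from bar import *
bar('top')"
```

```text
wrist 5901 rect [ 446.1 -109.8   44.5   42.3] 45.0 z 143.2 axis -171.8
 dial rect ((446.8404541015625, -111.39403533935547), (96.67642974853516, 96.20925903320312), 53.14640808105469)
4.2 [ 448.01222932 -113.89960771  121.00539829] [-3.14117160e+00  1.43233835e-03 -3.03715049e+00] [ 0.17  0.55  0.02  2.13 -0.03  0.46  1.89]
top few 0
```

View pics/w2.png

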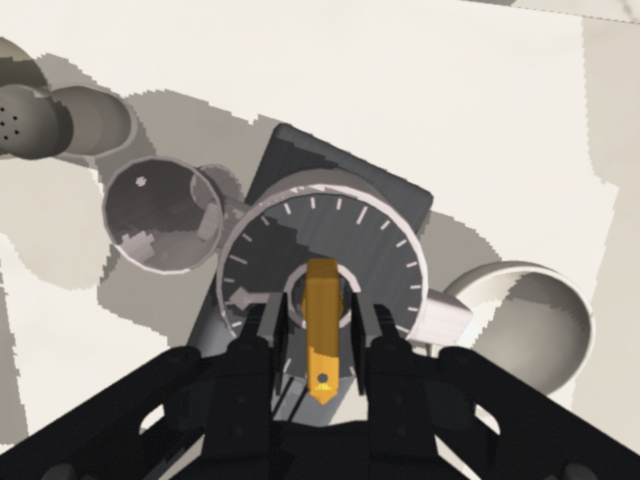

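Call:
jog_arm(
  plan=[
    {"tx":0,"ty":0,"tz":0,"wx":0,"wy":0,"wz":0,"claw":1},
    {"tx":0,"ty":0,"tz":0,"wx":0,"wy":0,"wz":0,"claw":1},
    {"tx":0,"ty":0,"tz":0,"wx":0,"wy":0,"wz":0,"claw":1},
    {"tx":0,"ty":0,"tz":0,"wx":0,"wy":0,"wz":0,"claw":1},
    {"tx":0,"ty":0,"tz":0,"wx":0,"wy":0,"wz":0,"claw":1},
  ],
)

```text
clock: 4.8
eef_pos: [447.5, -112.9, 120.7]
tool_rot: [3.141, 0.0, -3.036]
force: [-0.7, 2.7, 4.8]
width: 11.2
gripper_force: 59.0
```

```bash
python3 st.py 8
```

```text
5.15 10.574262864796365 58.970879316329956 [ 0.1719  0.549   0.0217  2.1347 -0.0277  0.4585  1.8913]
eef_pos [ 447.527 -112.946  120.719] [0.023 0.012 0.011]
force [-0.821  2.727  5.759] [0.371 0.568 0.506]
torque [ 0.489  0.227 -0.006] [0.034 0.033 0.026]
tau [ 1.1230e+00 -4.0554e+01  1.9720e+00 -1.0223e+01  3.3600e-01 -5.2200e-01
 -4.0000e-03] [0.001 0.001 0.    0.    0.    0.    0.   ]
yaw 186.026
Mz -0.006
```

Call:
jog_arm(
  plan=[
    {"tx":0.002,"ty":0.003,"tz":0,"wx":0,"wy":0,"wz":0.01,"claw":1},
    {"tx":0.002,"ty":0.003,"tz":0,"wx":0,"wy":0,"wz":0.01,"claw":1},
  ],
)

```text
clock: 5.35
eef_pos: [447.5, -112.9, 120.7]
tool_rot: [-3.141, 0.001, -3.053]
force: [0.6, 1.2, 6.5]
width: 11.0
gripper_force: 59.1
```

```bash
python3 st.py 4
```

```text
5.5 10.74829813244063 59.08920228481293 [ 0.1676  0.5486  0.0272  2.1362 -0.0328  0.4559  1.8797]
eef_pos [ 447.504 -112.928  120.718] [0.008 0.012 0.007]
force [0.222 0.807 5.961] [0.485 0.45  0.528]
torque [ 0.155 -0.043 -0.035] [0.025 0.03  0.017]
tau [ 4.770e-01 -4.027e+01  1.342e+00 -9.158e+00  1.780e-01 -1.500e-02
  1.800e-02] [0.02  0.072 0.005 0.014 0.013 0.007 0.032]
yaw 185.081
Mz -0.035
```

Call:
jog_arm(
  plan=[
    {"tx":0,"ty":0,"tz":0,"wx":0,"wy":0,"wz":0.03,"claw":1},
    {"tx":0,"ty":0,"tz":0,"wx":0,"wy":0,"wz":0.03,"claw":1},
  ],
)

```text
clock: 5.7
eef_pos: [447.6, -112.9, 120.7]
tool_rot: [-3.142, 0.001, -3.101]
force: [0.1, 1.2, 5.3]
width: 11.1
gripper_force: 59.1
```

```bash
python3 st.py 4
```

```text
5.85 10.721528205296273 59.11958992481232 [ 0.1584  0.5489  0.0403  2.1365 -0.0483  0.4559  1.8485]
eef_pos [ 447.502 -112.929  120.718] [0.033 0.014 0.004]
force [0.184 1.008 5.404] [0.43  0.321 0.272]
torque [ 0.165 -0.044 -0.055] [0.009 0.036 0.029]
tau [ 4.5400e-01 -4.0173e+01  1.4740e+00 -9.1700e+00  1.8000e-01 -2.7000e-02
  8.0000e-03] [0.015 0.004 0.022 0.001 0.021 0.001 0.062]
yaw 182.365
Mz -0.055
```

Call:
jog_arm(
  plan=[
    {"tx":0,"ty":0,"tz":0,"wx":0,"wy":0,"wz":0.06,"claw":1},
    {"tx":0,"ty":0,"tz":0,"wx":0,"wy":0,"wz":0.14,"claw":1},
    {"tx":0,"ty":0,"tz":0,"wx":0,"wy":0,"wz":0.22,"claw":1},
    {"tx":0,"ty":0,"tz":0,"wx":0,"wy":0,"wz":0.3,"claw":1},
    {"tx":0,"ty":0,"tz":0,"wx":0,"wy":0,"wz":0.38,"claw":1},
    {"tx":0,"ty":0,"tz":0,"wx":0,"wy":0,"wz":0.46,"claw":1},
    {"tx":0,"ty":0,"tz":0,"wx":0,"wy":0,"wz":0.54,"claw":1},
    {"tx":0,"ty":0,"tz":0,"wx":0,"wy":0,"wz":0.62,"claw":1},
    {"tx":0,"ty":0,"tz":0,"wx":0,"wy":0,"wz":0.7,"claw":1},
    {"tx":0,"ty":0,"tz":0,"wx":0,"wy":0,"wz":0.76,"claw":1},
    {"tx":0,"ty":0,"tz":0,"wx":0,"wy":0,"wz":0.8,"claw":1},
    {"tx":0,"ty":0,"tz":0,"wx":0,"wy":0,"wz":0.8,"claw":1},
  ],
)

```text
clock: 7.05
eef_pos: [447.3, -113.0, 120.7]
tool_rot: [3.141, 0.0, 1.925]
force: [0.2, 0.6, 6.5]
width: 10.8
gripper_force: 59.3
```

```bash
python3 st.py 5
python3 - <<'E'
from h import *
p=ctrl.get_image('wrist');a=p['img'][:,:,::-1];p=ctrl.get_image('scene');b=cv2.resize(p['img'][260:380,290:410,::-1],(320,320))
c=np.zeros((480,800,3),np.uint8);c[:,:480]=a[:,80:560];c[:320,480:]=b;cv2.imwrite('pics/w3.png',c)
E
```

```text
7.25 10.815827050582344 59.27930474281311 [-0.0825  0.5819  0.392   2.143  -0.4584  0.4955  1.0151]
eef_pos [ 447.349 -112.978  120.716] [0.019 0.009 0.015]
force [0.119 0.827 6.331] [0.468 0.414 0.164]
torque [ 0.173  0.102 -0.045] [0.053 0.034 0.021]
tau [ 2.6700e-01 -3.9404e+01  4.6280e+00 -8.9060e+00  1.2100e-01 -2.2400e-01
 -4.0000e-03] [0.066 0.069 0.032 0.004 0.035 0.003 0.091]
yaw 110.36
Mz -0.045
```

View pics/w3.png

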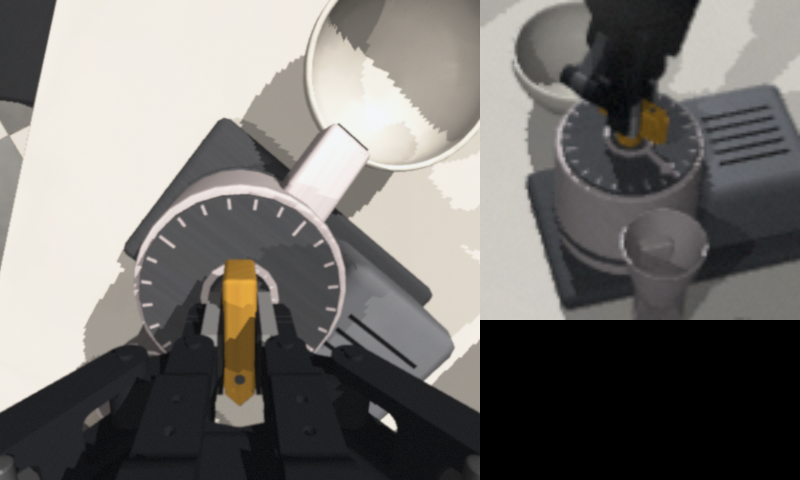

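Call:
jog_arm(
  plan=[
    {"tx":0,"ty":0,"tz":0,"wx":0,"wy":0,"wz":0,"claw":0.78},
    {"tx":0,"ty":0,"tz":0,"wx":0,"wy":0,"wz":0,"claw":0.78},
    {"tx":0,"ty":0,"tz":0,"wx":0,"wy":0,"wz":0,"claw":0.78},
    {"tx":-0.02,"ty":0,"tz":0,"wx":0,"wy":0,"wz":0,"claw":0.78},
    {"tx":-0.043,"ty":0,"tz":0,"wx":0,"wy":0,"wz":0,"claw":0.78},
    {"tx":-0.043,"ty":0,"tz":0,"wx":0,"wy":0,"wz":0,"claw":0.78},
    {"tx":-0.043,"ty":0,"tz":0,"wx":0,"wy":0,"wz":0,"claw":0.78},
  ],
)

```text
clock: 8.05
eef_pos: [451.3, -125.5, 120.2]
tool_rot: [-3.141, -0.0, 1.926]
force: [-0.6, 0.5, 0.6]
width: 18.9
gripper_force: 0.0
```

```bash
cat > m.py <<'E'
from h import *
import sys
AX=np.array([447.45,-112.95])
n=int(sys.argv[1])
S=[ctrl.read_state()]
for i in range(n-1): ctrl.get_image('wrist');S.append(ctrl.read_state())
m=lambda k:np.mean([s[k] for s in S],0)
p,F,M=m('eef_pos'),m('force'),m('torque');ps=np.mean([s['tool_rot'][2]%(2*np.pi) for s in S])
r=p[:2]-AX;x=np.array([np.cos(ps),np.sin(ps)]);y=np.array([np.sin(ps),-np.cos(ps)])
print(round(S[-1]['clock'],2),'w',round(S[-1]['width'],1),'yaw',np.degrees(ps).round(2),'p',p.round(2),'off tool x,y',(r@x).round(2),(r@y).round(2))
print('F',F.round(2),'tool',(F[:2]@x).round(2),(F[:2]@y).round(2),'M',M.round(3),'Mz axis',((M[2]+(r[0]*F[1]-r[1]*F[0])/1000)).round(3),'rxF',((r[0]*F[1]-r[1]*F[0])/1000).round(3))
E
python3 m.py 4
```

```text
8.2 w 19.0 yaw 110.37 p [ 451.23 -125.14  120.23] off tool x,y -12.75 -0.7
F [0.02 0.   0.14] tool -0.0 0.02 M [ 0.008 -0.018  0.008] Mz axis 0.008 rxF 0.0
```

```bash
cat > pl.py <<'E'
import numpy as np,sys
# offsets of commanded tool from axis (tool axes), extra push, angles
ox,oy,ex=map(float,sys.argv[1:4])
v0=np.array([ox,oy]);v=v0+[0,ex]
for a in map(float,sys.argv[4:]):
    t=np.radians(a);c,s=np.cos(t),np.sin(t);d=(np.array([[c,-s],[s,c]])@v-v0)/300
    print(a,d.round(4),round(a/90,4))
E
python3 pl.py -12.75 -0.7 -3.6 0 3 6 9 12; python3 pl.py -12.75 -4.3 0  2 3 4 5 6 8
```

```text
0.0 [ 0.    -0.012] 0.0
3.0 [ 0.0008 -0.0142] 0.0333
6.0 [ 0.0017 -0.0164] 0.0667
9.0 [ 0.0028 -0.0185] 0.1
12.0 [ 0.0039 -0.0205] 0.1333
2.0 [ 0.0005 -0.0015] 0.0222
3.0 [ 0.0008 -0.0022] 0.0333
4.0 [ 0.0011 -0.0029] 0.0444
5.0 [ 0.0014 -0.0036] 0.0556
6.0 [ 0.0017 -0.0044] 0.0667
8.0 [ 0.0024 -0.0058] 0.0889
```

Call:
jog_arm(
  plan=[
    {"tx":0,"ty":-0.012,"tz":0,"wx":0,"wy":0,"wz":0,"claw":0.78},
    {"tx":0.001,"ty":-0.014,"tz":0,"wx":0,"wy":0,"wz":0.033,"claw":0.78},
    {"tx":0.0017,"ty":-0.0164,"tz":0,"wx":0,"wy":0,"wz":0.067,"claw":0.78},
    {"tx":0.0028,"ty":-0.0185,"tz":0,"wx":0,"wy":0,"wz":0.1,"claw":0.78},
    {"tx":0.0039,"ty":-0.0205,"tz":0,"wx":0,"wy":0,"wz":0.1333,"claw":0.78},
    {"tx":0.0039,"ty":-0.0205,"tz":0,"wx":0,"wy":0,"wz":0.1333,"claw":0.78},
  ],
)

```text
clock: 8.8
eef_pos: [446.0, -125.9, 120.4]
tool_rot: [3.14, 0.001, 1.718]
force: [3.7, 0.5, -0.6]
width: 18.7
gripper_force: 1.4
```

```bash
python3 m.py 4
```

```text
8.95 w 18.5 yaw 98.47 p [ 445.89 -125.93  120.43] off tool x,y -12.61 -3.46
F [ 3.29  1.   -0.99] tool 0.5 3.4 M [ 0.198 -0.589  0.045] Mz axis 0.086 rxF 0.041
```

Call:
jog_arm(
  plan=[
    {"tx":0.0008,"ty":-0.0022,"tz":0,"wx":0,"wy":0,"wz":0.033,"claw":0.78},
    {"tx":0.0017,"ty":-0.0044,"tz":0,"wx":0,"wy":0,"wz":0.067,"claw":0.78},
    {"tx":0.0017,"ty":-0.0044,"tz":0,"wx":0,"wy":0,"wz":0.067,"claw":0.78},
  ],
)

```text
clock: 9.25
eef_pos: [444.4, -125.8, 120.4]
tool_rot: [3.141, 0.0, 1.613]
force: [4.0, 0.8, 0.0]
width: 18.7
gripper_force: 1.8
```

```bash
python3 m.py 3
```

```text
9.35 w 18.9 yaw 92.44 p [ 444.41 -125.8   120.45] off tool x,y -12.71 -3.58
F [ 4.05  1.01 -0.41] tool 0.84 4.09 M [ 0.269 -0.788 -0.025] Mz axis 0.024 rxF 0.049
```

Call:
jog_arm(
  plan=[
    {"tx":0.0008,"ty":-0.0022,"tz":0,"wx":0,"wy":0,"wz":0.033,"claw":0.78},
    {"tx":0.0017,"ty":-0.0044,"tz":0,"wx":0,"wy":0,"wz":0.067,"claw":0.78},
    {"tx":0.0017,"ty":-0.0044,"tz":0,"wx":0,"wy":0,"wz":0.067,"claw":0.78},
  ],
)

```text
clock: 9.65
eef_pos: [443.0, -125.5, 120.4]
tool_rot: [3.141, 0.0, 1.507]
force: [3.9, 1.0, -0.4]
width: 19.1
gripper_force: 2.0
```

```bash
python3 m.py 3
```

```text
9.75 w 18.8 yaw 86.41 p [ 443.   -125.47  120.45] off tool x,y -12.77 -3.66
F [ 3.67  0.88 -0.65] tool 1.11 3.61 M [ 0.244 -0.873 -0.007] Mz axis 0.035 rxF 0.042
```

Call:
jog_arm(
  plan=[
    {"tx":0.0011,"ty":-0.0029,"tz":0,"wx":0,"wy":0,"wz":0.0444,"claw":0.78},
    {"tx":0.0024,"ty":-0.0058,"tz":0,"wx":0,"wy":0,"wz":0.0889,"claw":0.78},
    {"tx":0.0024,"ty":-0.0058,"tz":0,"wx":0,"wy":0,"wz":0.0889,"claw":0.78},
  ],
)

```text
clock: 10.05
eef_pos: [441.3, -124.8, 120.5]
tool_rot: [3.141, 0.0, 1.368]
force: [5.4, 1.1, -0.2]
width: 18.8
gripper_force: 2.2
```

```bash
python3 m.py 3
```

```text
10.15 w 19.3 yaw 78.43 p [ 441.27 -124.83  120.46] off tool x,y -12.87 -3.67
F [4.79 0.32 0.26] tool 1.27 4.63 M [ 0.111 -1.017 -0.032] Mz axis 0.023 rxF 0.055
```

Call:
jog_arm(
  plan=[
    {"tx":0.0011,"ty":-0.0029,"tz":0,"wx":0,"wy":0,"wz":0.0444,"claw":0.78},
    {"tx":0.0017,"ty":-0.0044,"tz":0,"wx":0,"wy":0,"wz":0.0667,"claw":0.78},
    {"tx":0.0017,"ty":-0.0044,"tz":0,"wx":0,"wy":0,"wz":0.0667,"claw":0.78},
  ],
)

```text
clock: 10.45
eef_pos: [440.1, -124.1, 120.5]
tool_rot: [3.14, 0.0, 1.263]
force: [4.6, -0.4, 1.5]
width: 19.0
gripper_force: 2.4
```

```bash
python3 m.py 2
```

```text
10.5 w 18.5 yaw 72.4 p [ 440.06 -124.16  120.47] off tool x,y -12.92 -3.66
F [ 4.67 -0.05  0.84] tool 1.36 4.47 M [-0.038 -1.081 -0.056] Mz axis -0.003 rxF 0.053
```

Call:
jog_arm(
  plan=[
    {"tx":0.0011,"ty":-0.0029,"tz":0,"wx":0,"wy":0,"wz":0.0444,"claw":0.78},
    {"tx":0.0024,"ty":-0.0058,"tz":0,"wx":0,"wy":0,"wz":0.0889,"claw":0.78},
    {"tx":0.0024,"ty":-0.0058,"tz":0,"wx":0,"wy":0,"wz":0.0889,"claw":0.78},
  ],
)

```text
clock: 10.8
eef_pos: [438.5, -123.1, 120.5]
tool_rot: [3.141, 0.001, 1.124]
force: [4.8, -0.7, 1.7]
width: 18.9
gripper_force: 2.4
```

```bash
python3 m.py 2
```

```text
10.85 w 18.9 yaw 64.42 p [ 438.48 -123.08  120.45] off tool x,y -13.01 -3.71
F [ 4.49 -0.75  1.8 ] tool 1.26 4.37 M [-0.174 -1.039 -0.013] Mz axis 0.04 rxF 0.052
```

Call:
jog_arm(
  plan=[
    {"tx":0.0011,"ty":-0.0029,"tz":0,"wx":0,"wy":0,"wz":0.0444,"claw":0.78},
    {"tx":0.0024,"ty":-0.0058,"tz":0,"wx":0,"wy":0,"wz":0.0889,"claw":0.78},
    {"tx":0.0024,"ty":-0.0058,"tz":0,"wx":0,"wy":0,"wz":0.0889,"claw":0.78},
  ],
)

```text
clock: 11.15
eef_pos: [437.1, -121.8, 120.4]
tool_rot: [3.141, 0.001, 0.984]
force: [4.9, -1.8, 1.6]
width: 18.5
gripper_force: 2.4
```

```bash
python3 m.py 2
```

```text
11.2 w 18.6 yaw 56.42 p [ 437.11 -121.8   120.44] off tool x,y -13.09 -3.72
F [ 5.02 -1.13  1.32] tool 1.83 4.81 M [-0.392 -1.047 -0.016] Mz axis 0.04 rxF 0.056
```

Call:
jog_arm(
  plan=[
    {"tx":0.0011,"ty":-0.0029,"tz":0,"wx":0,"wy":0,"wz":0.0444,"claw":0.78},
    {"tx":0.0024,"ty":-0.0058,"tz":0,"wx":0,"wy":0,"wz":0.0889,"claw":0.78},
    {"tx":0.0024,"ty":-0.0058,"tz":0,"wx":0,"wy":0,"wz":0.0889,"claw":0.78},
  ],
)

```text
clock: 11.5
eef_pos: [436.3, -120.5, 120.5]
tool_rot: [3.14, 0.001, 0.845]
force: [5.4, -1.7, 2.3]
width: 18.8
gripper_force: 2.7
```

```bash
python3 m.py 2
```

```text
11.55 w 18.9 yaw 48.42 p [ 436.33 -120.52  120.47] off tool x,y -13.04 -3.29
F [ 5.13 -2.16  2.05] tool 1.79 5.27 M [-0.473 -1.103  0.064] Mz axis 0.127 rxF 0.063
```

Call:
jog_arm(
  plan=[
    {"tx":0.0008,"ty":-0.0022,"tz":0,"wx":0,"wy":0,"wz":0.033,"claw":0.78},
    {"tx":0.0008,"ty":-0.0022,"tz":0,"wx":0,"wy":0,"wz":0.033,"claw":0.78},
  ],
)

```text
clock: 11.75
eef_pos: [436.9, -120.4, 120.5]
tool_rot: [3.138, 0.0, 0.793]
force: [6.1, -3.4, -1.0]
width: 19.2
gripper_force: 3.6
```

```bash
python3 m.py 3
```

```text
11.85 w 18.5 yaw 45.48 p [ 436.83 -120.39  120.53] off tool x,y -12.75 -2.35
F [ 6.63 -3.36 -1.31] tool 2.25 7.08 M [-0.652 -1.518  0.099] Mz axis 0.184 rxF 0.085
```

Call:
jog_arm(
  plan=[
    {"tx":0,"ty":-0.005,"tz":0,"wx":0,"wy":0,"wz":0,"claw":0.78},
    {"tx":0,"ty":-0.01,"tz":0,"wx":0,"wy":0,"wz":0,"claw":0.78},
    {"tx":0,"ty":-0.01,"tz":0,"wx":0,"wy":0,"wz":0,"claw":0.78},
  ],
)

```text
clock: 12.15
eef_pos: [436.5, -120.1, 120.7]
tool_rot: [3.133, 0.001, 0.794]
force: [11.2, -6.6, -7.8]
width: 18.9
gripper_force: 6.2
```

```bash
python3 m.py 5
```

```text
12.35 w 18.9 yaw 45.48 p [ 436.46 -120.07  120.67] off tool x,y -12.78 -2.84
F [10.57 -6.69 -7.47] tool 2.64 12.22 M [-1.299 -2.238  0.136] Mz axis 0.285 rxF 0.149
```

Call:
jog_arm(
  plan=[
    {"tx":0,"ty":-0.006,"tz":0,"wx":0,"wy":0,"wz":0,"claw":0.78},
    {"tx":0,"ty":-0.012,"tz":0,"wx":0,"wy":0,"wz":0,"claw":0.78},
    {"tx":0,"ty":-0.012,"tz":0,"wx":0,"wy":0,"wz":0,"claw":0.78},
  ],
)

```text
clock: 12.65
eef_pos: [436.0, -119.9, 121.1]
tool_rot: [3.127, 0.001, 0.793]
force: [14.9, -12.0, -10.5]
width: 19.0
gripper_force: 8.9
```

```bash
python3 m.py 8
```

```text
13.0 w 18.7 yaw 45.43 p [ 436.06 -119.93  121.14] off tool x,y -12.97 -3.22
F [ 14.27 -11.08 -10.18] tool 2.12 17.94 M [-2.203 -2.923  0.168] Mz axis 0.394 rxF 0.226
```

Call:
jog_arm(
  plan=[
    {"tx":0,"ty":0.012,"tz":0,"wx":0,"wy":0,"wz":0,"claw":0.78},
    {"tx":0,"ty":0.024,"tz":0,"wx":0,"wy":0,"wz":0,"claw":0.78},
    {"tx":0,"ty":0.036,"tz":0,"wx":0,"wy":0,"wz":0,"claw":0.78},
    {"tx":0,"ty":0.036,"tz":0,"wx":0,"wy":0,"wz":0,"claw":0.78},
    {"tx":0,"ty":0.036,"tz":0,"wx":0,"wy":0,"wz":0,"claw":0.78},
  ],
)

```text
clock: 13.5
eef_pos: [436.7, -121.3, 119.8]
tool_rot: [-3.138, 0.001, 0.792]
force: [-0.7, 0.2, -0.7]
width: 18.7
gripper_force: 0.0
```

```bash
python3 m.py 4
cat > ba.py <<'E'
from h import *
import sys
s=ctrl.read_state();p=ctrl.get_image('wrist');T=cam_T(p,s)
hsv=cv2.cvtColor(p['img'],cv2.COLOR_RGB2HSV);b=((hsv[...,0]>10)&(hsv[...,0]<30)&(hsv[...,1]>150)).astype(np.uint8)
v,u=np.nonzero(b);X=world_depth(p,np.c_[u,v],T);m=abs(X[:,2]-np.percentile(X[:,2],90))<2.5;Y=X[m]
cc,wh,a=cv2.minAreaRect(np.float32(Y[:,:2]));w,V=np.linalg.eigh(np.cov(Y[:,:2].T))
print(len(Y),np.median(Y,0).round(1),'rect',np.round([*cc,*wh,a],2),'axis',np.degrees(np.arctan2(V[1,1],V[0,1])).round(2),'tool yaw',np.degrees(s['tool_rot'][2]).round(2))
cv2.imwrite('pics/'+sys.argv[1],p['img'][:,:,::-1])
E
python3 ba.py w4.png
```

```text
13.65 w 18.9 yaw 45.38 p [ 437.09 -121.27  119.91] off tool x,y -13.2 -1.53
F [-0.65  0.28  0.09] tool -0.25 -0.66 M [-0.028  0.003  0.002] Mz axis -0.006 rxF -0.008
4080 [ 449.4 -110.3  143.2] rect [ 446.98 -113.16   50.58   11.93   49.97] axis 49.97 tool yaw 45.38
```

View pics/w4.png

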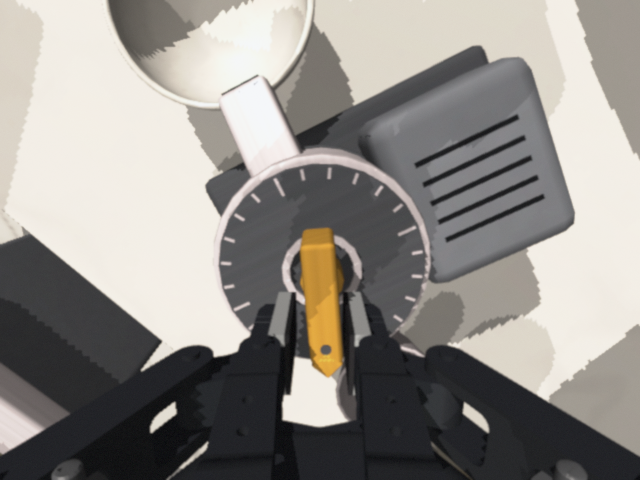

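Call:
jog_arm(
  plan=[
    {"tx":0,"ty":0.005,"tz":0,"wx":0,"wy":0,"wz":-0.066,"claw":0.78},
    {"tx":0.022,"ty":0.005,"tz":0,"wx":0,"wy":0,"wz":-0.066,"claw":0.78},
    {"tx":0.044,"ty":0.005,"tz":0,"wx":0,"wy":0,"wz":-0.066,"claw":0.78},
    {"tx":0.044,"ty":0.005,"tz":0,"wx":0,"wy":0,"wz":-0.066,"claw":0.78},
    {"tx":0.044,"ty":0.005,"tz":0,"wx":0,"wy":0,"wz":-0.066,"claw":0.78},
  ],
)

```text
clock: 14.2
eef_pos: [448.9, -113.2, 120.2]
tool_rot: [-3.141, 0.0, 0.895]
force: [-0.0, -0.1, -0.7]
width: 18.6
gripper_force: 0.0
```

```bash
python3 m.py 3;python3 ba.py w5.png
```

```text
14.3 w 19.2 yaw 51.28 p [ 448.74 -113.38  120.2 ] off tool x,y 0.47 1.28
F [ 0.36 -0.16 -0.5 ] tool 0.1 0.38 M [-0.006 -0.013 -0.012] Mz axis -0.012 rxF -0.0
3713 [ 449.5 -110.1  143.2] rect [ 447.29 -112.97   50.04   11.94   50.39] axis 49.92 tool yaw 51.27
```

Call:
jog_arm(
  plan=[
    {"tx":-0.0015,"ty":-0.004,"tz":0,"wx":0,"wy":0,"wz":0,"claw":0.78},
    {"tx":-0.0015,"ty":-0.004,"tz":0,"wx":0,"wy":0,"wz":0,"claw":0.78},
    {"tx":-0.0015,"ty":-0.004,"tz":0,"wx":0,"wy":0,"wz":0,"claw":1},
    {"tx":-0.0015,"ty":-0.004,"tz":0,"wx":0,"wy":0,"wz":0,"claw":1},
    {"tx":-0.0015,"ty":-0.004,"tz":0,"wx":0,"wy":0,"wz":0,"claw":1},
    {"tx":-0.0015,"ty":-0.004,"tz":0,"wx":0,"wy":0,"wz":0,"claw":1},
    {"tx":-0.0015,"ty":-0.004,"tz":0,"wx":0,"wy":0,"wz":0,"claw":1},
  ],
)

```text
clock: 15.05
eef_pos: [447.2, -113.1, 120.4]
tool_rot: [-3.141, -0.0, 0.895]
force: [-2.4, 1.3, 6.5]
width: 10.8
gripper_force: 58.7
```

```bash
python3 m.py 3;python3 ba.py w6.png
```

```text
15.15 w 10.8 yaw 51.29 p [ 447.24 -113.09  120.46] off tool x,y -0.23 -0.08
F [-2.38  0.87  6.05] tool -0.81 -2.4 M [ 0.133  0.459 -0.014] Mz axis -0.015 rxF -0.001
3658 [ 449.6 -110.   143.2] rect [ 447.17 -113.     50.73   11.54   50.71] axis 51.19 tool yaw 51.28
```

Call:
jog_arm(
  plan=[
    {"tx":0,"ty":0,"tz":0,"wx":0,"wy":0,"wz":-0.04,"claw":1},
    {"tx":0,"ty":0,"tz":0,"wx":0,"wy":0,"wz":-0.11,"claw":1},
    {"tx":0,"ty":0,"tz":0,"wx":0,"wy":0,"wz":-0.18,"claw":1},
    {"tx":0,"ty":0,"tz":0,"wx":0,"wy":0,"wz":-0.25,"claw":1},
    {"tx":0,"ty":0,"tz":0,"wx":0,"wy":0,"wz":-0.32,"claw":1},
    {"tx":0,"ty":0,"tz":0,"wx":0,"wy":0,"wz":-0.39,"claw":1},
    {"tx":0,"ty":0,"tz":0,"wx":0,"wy":0,"wz":-0.46,"claw":1},
    {"tx":0,"ty":0,"tz":0,"wx":0,"wy":0,"wz":-0.53,"claw":1},
    {"tx":0,"ty":0,"tz":0,"wx":0,"wy":0,"wz":-0.6,"claw":1},
    {"tx":0,"ty":0,"tz":0,"wx":0,"wy":0,"wz":-0.67,"claw":1},
    {"tx":0,"ty":0,"tz":0,"wx":0,"wy":0,"wz":-0.72,"claw":1},
    {"tx":0,"ty":0,"tz":0,"wx":0,"wy":0,"wz":-0.75,"claw":1},
  ],
)

```text
clock: 16.4
eef_pos: [447.6, -113.1, 120.5]
tool_rot: [3.141, -0.0, 2.075]
force: [-1.7, 0.8, 3.6]
width: 10.8
gripper_force: 58.7
```

Call:
jog_arm(
  plan=[
    {"tx":0,"ty":0,"tz":0,"wx":0,"wy":0,"wz":-0.05,"claw":1},
    {"tx":0,"ty":0,"tz":0,"wx":0,"wy":0,"wz":-0.12,"claw":1},
    {"tx":0,"ty":0,"tz":0,"wx":0,"wy":0,"wz":-0.18,"claw":1},
    {"tx":0,"ty":0,"tz":0,"wx":0,"wy":0,"wz":-0.22,"claw":1},
    {"tx":0,"ty":0,"tz":0,"wx":0,"wy":0,"wz":-0.236,"claw":1},
    {"tx":0,"ty":0,"tz":0,"wx":0,"wy":0,"wz":-0.236,"claw":1},
    {"tx":0,"ty":0,"tz":0,"wx":0,"wy":0,"wz":-0.236,"claw":1},
  ],
)

```text
clock: 17.1
eef_pos: [447.7, -113.0, 120.5]
tool_rot: [3.141, -0.0, 2.443]
force: [-1.6, 1.4, 5.8]
width: 10.7
gripper_force: 58.9
```

```bash
python3 m.py 3;python3 ba.py w7.png
```

```text
17.2 w 10.9 yaw 139.98 p [ 447.65 -113.04  120.45] off tool x,y -0.21 0.06
F [-1.47  1.16  5.44] tool 1.87 -0.06 M [0.284 0.259 0.064] Mz axis 0.064 rxF 0.0
3655 [ 446.5 -110.1  143.3] rect [ 449.68 -112.62   11.56   50.72   49.97] axis 139.72 tool yaw 139.98
```

View pics/w7.png

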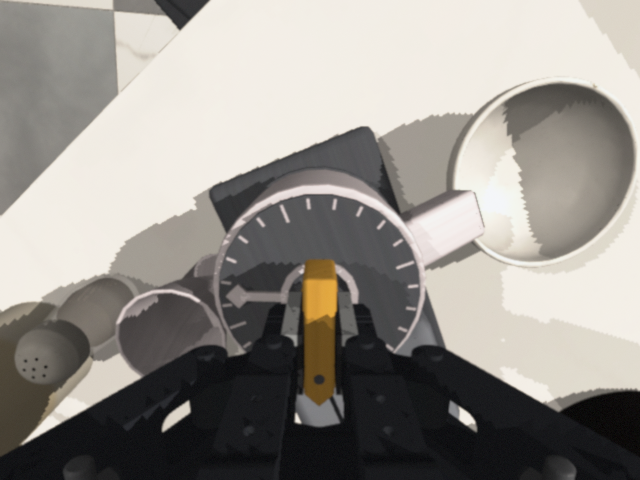

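Call:
jog_arm(
  plan=[
    {"tx":0,"ty":0,"tz":0,"wx":0,"wy":0,"wz":0,"claw":0.6},
    {"tx":0,"ty":0,"tz":0,"wx":0,"wy":0,"wz":0,"claw":0.5},
    {"tx":0,"ty":0,"tz":0,"wx":0,"wy":0,"wz":0,"claw":0.5},
    {"tx":0,"ty":0,"tz":0,"wx":0,"wy":0,"wz":0,"claw":0.5},
    {"tx":0,"ty":0,"tz":-0.1,"wx":0,"wy":0,"wz":0,"claw":0.5},
    {"tx":0,"ty":0,"tz":-0.22,"wx":0,"wy":0,"wz":0,"claw":0.5},
    {"tx":0,"ty":0,"tz":-0.35,"wx":0,"wy":0,"wz":0,"claw":0.5},
    {"tx":0,"ty":0,"tz":-0.35,"wx":0,"wy":0,"wz":0,"claw":0.5},
    {"tx":0,"ty":0,"tz":-0.35,"wx":0,"wy":0,"wz":0,"claw":0.5},
    {"tx":0,"ty":0,"tz":-0.35,"wx":0,"wy":0,"wz":0,"claw":0.5},
  ],
)

```text
clock: 18.25
eef_pos: [446.8, -112.9, 224.5]
tool_rot: [-3.141, -0.002, 2.444]
force: [0.5, -0.4, -0.8]
width: 42.8
gripper_force: 0.0
```

```bash
python3 ba.py w8.png
python3 - <<'E'
from h import *
s=ctrl.read_state();p=ctrl.get_image('wrist');T=cam_T(p,s)
for r in ctrl.trace(p,'pointer')[:1]:
    v,u=np.nonzero(r['pixels']);X=on_plane(p,np.c_[u,v],T,107);D=X[:,:2]-[447.5,-112]
    w,V=np.linalg.eigh(np.cov(X[:,:2].T));print(r['score'],X.mean(0),np.degrees(np.arctan2(V[1,1],V[0,1])))
E
```

```text
1310 [ 447.8 -110.9  143.3] rect [ 449.87 -112.44   11.64   50.     49.7 ] axis 139.57 tool yaw 140.04
0.71 [ 441.93656999 -118.75852932  107.        ] 49.710700546032335
```

View pics/w8.png

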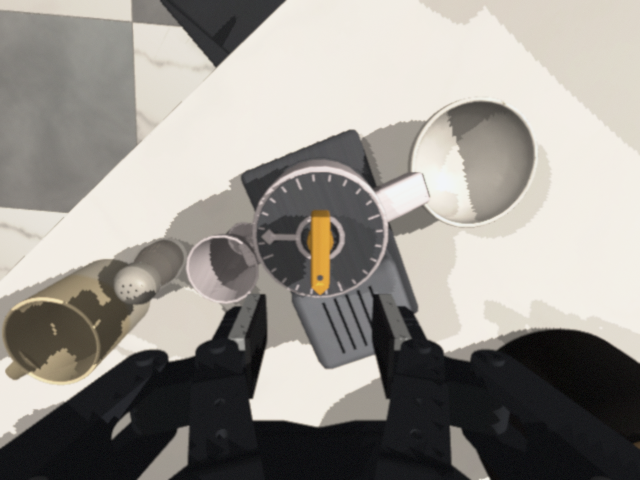

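The bar (dot at (319,278)) stands at 139.6–140°. The pointer (tip at (265,237)) stands at 49.7°, a quarter turn away, and the gripper is clear above. I'm handing the job in.

```bash
python3 -c "
from cell import ctrl
print(ctrl.finish_job())"
```

```text
the job is handed in; nothing more can be done
None
```

The job is handed in (no verdict was returned): I turned the thumbscrew clockwise to its stop, held it there at about 0.39 N m, backed it off a quarter turn (about 90° from the pointer in the last picture) and let go; the bowl, salt shaker and mug were not touched.

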